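# Tip the listening-game board: ball to the trough, counter to the walnut case

### The job

Clear the listening-game pieces from the tilting sorting board: lift the board by its black ball knob so that the red ball rolls off by itself into the trough while the yellow counter stays on the board, then lower the board back down to its rest. After that pick the yellow counter off the board and lay it flat in the felt-lined well of the walnut hearing-aid case, not in the grey spares tray. Do not touch the red ball with the gripper.

Things in the scene. Friction and masses are not known exactly. Their poses are not given: they have to be found in the camera images.
- board (a joint): Hinge angle of the white sorting board (160 mm long, 180 mm wide, teal rails along both sides and the back, open at the end next to the trough). 0 = at rest, where it leans back 0.04 rad, away from the trough; it grows as the knob end is lifted, to a stop at 0.40. It needs about 2 N up at the knob and falls back softly to 0 if let go. At about 0.3 the ball rolls off within 1 to 2 s and the counter does not slide.
- knob (a point): Centre of the black ball knob, 28 mm in diameter, on a thin steel stem at the middle of the board's liftable end. Its centre is 46 mm above the board's upper face, with nothing beside it. Its axes turn with the board: at any lift its y axis is parallel to the hinge. Measured square to the hinge, it lies 192 mm from the hinge line and moves on an arc about it, up and then slightly towards the trough, as the board is lifted.
- trough (a point): Centre of the inner floor of the trough at the board's low, robot-side end (fixed, 90 mm by 188 mm inside, walls about 54 mm high above its floor). Its x axis points level from trough to board, its y axis is parallel to the hinge, z is up. The hinge line lies 48 mm along +x and 58 mm above this point.
- ball: Red ball, 30 mm in diameter, origin at its centre. It starts on the board against the back rail, left of a short rib, seen from the trough.
- disc_center (a point): Centre (half-way up) of the yellow counter with a pale wood inlay, a flat round disc 40 mm in diameter and 14 mm thick, z along its axis. It starts flat on the board, beside the ball's path, 28 mm or more clear of the rails and rib; the board's upper face is 7 mm below this point.
- well (a point): Centre of the felt floor of the square well in the walnut hearing-aid case (fixed). The well is 110 mm by 110 mm, its rim 24 mm above this point, x and y along its sides; a solid walnut strip holding two small hearing aids adjoins it on its +y side. The grey open tray of the same size with a blue counter in it is not the case.

How it is judged (in metres and radians):
On the way:
1. the red ball lies in the trough while the yellow counter is still on the board (z of ball in the frame of trough below 0.035 m and x of ball in the frame of trough between -0.048 and 0.048 m and y of ball in the frame of trough between -0.095 and 0.095 m and x of disc_center in the frame of trough between 0.06 and 0.21 m and y of disc_center in the frame of trough between -0.09 and 0.09 m and z of disc_center in the frame of trough above 0.045 m and contact force between the fingers and disc below 0.1 N), for 0.1 s.
At the end, for the whole second after the job is handed in: The red ball is in the trough (anywhere on its floor), the board is back down within 0.05 rad of its rest, and the yellow counter lies at rest and flat (within 10 degrees) on the floor of the walnut case's well, anywhere inside it (z of ball in the frame of trough below 0.035 m and x of ball in the frame of trough between -0.048 and 0.048 m and y of ball in the frame of trough between -0.095 and 0.095 m and value of joint board below 0.05 rad and x of disc_center in the frame of well between -0.045 and 0.045 m and y of disc_center in the frame of well between -0.045 and 0.045 m and z of disc_center in the frame of well below 0.015 m and angle between disc_center's own z axis and vertical below 0.17 rad and linear speed of disc below 0.03 m/s); the robot touches nothing.
It fails at once if the gripper touches the red ball (contact force between the fingers and ball above 0.3 N).
It also fails if it takes over 51 s, if anything falls off the work surface, if the arm or the gripper's body presses on something with over 40 N, if the wrist force passes 120 N, or if a joint passes its speed limit or range.

### The arm

A 6-joint arm with a two-finger parallel gripper is mounted at the origin on the work surface. World frame = base frame: x ahead of the robot, y to its left, z up, the work surface at z = 0. Lengths are in mm, angles in rad, forces in N, time in s.
With the tool pointing down it reaches from about 250 to 800 mm from the base axis. Payload 3.9 kg.
Tool frame: the origin (TCP) lies between the finger pads; the fingertips stand 14 mm ahead of it and the grasp point (between the pads) lies 5 mm behind it; x points along the fingers, z is the direction in which the jaws open and shut, and the axes are right-handed (so a half turn about x gives the same grasp; the last joint's range is limited). The gripper opens to 85 mm and grips with 20 to 120 N. Pads are 22 mm wide; open, the fingers measure 114 mm over their backs; the gripper's body (76 mm by 85 mm) begins 54 mm behind the grasp point. The pads swing forward as they close: fully open they stand 13 mm farther back than shut.
Start: joints at [-1.13, 0.26, -0.138, 1.173, 0, 1.571], TCP at [223.992, -474.808, 210.604] pointing down, gripper open.
Joint ranges: [-2.78, 2.78], [-0.83, 1.72], [-1.28, 1.37], [-1.9, 2.12], [-1.57, 1.48], [-3.14, 3.14]. Speed limits (rad/s): [2.57, 2.57, 3.14, 3.14, 3.14, 3.14].

### API

Orientations are given as a 3x3 rotation matrix whose columns are the frame's x, y, z axes.
In Python, from rig import sense, capture, finish_job gives the robot as it stands.
- The arm moves only by the shell command python3 -m pendant 'ROWS' [FORCE]. ROWS is JSON, a list of rows, each a list of 5 numbers: the shift along the tool's x, y, z scaled (see below), then the turn about the tool's x scaled (see below), then the opening, from -1 (shut) to 1 (fully open), so that 0 is half open. In form: [[tx, ty, tz, twist, fingers], ...]. A call has 1 to 5 rows; each row shifts and turns the commanded pose from where the row before left it, along the tool's axes as they then stand; what a row does not reach is not made up. The controller multiplies each number of a shift by 0.025 m and each number of a turn by 5 degrees. A row lasts 1/12 s, in which the tool goes at most 41.7 mm and 7.16 degrees, less where a joint would pass 70% of its speed; a pose out of reach is approached as far as the arm can. A call with a number of a shift or a turn outside -1 to 1 is refused whole. A call with a gripper value outside its range is refused whole. The fingers move at their own pace and stop on an object; FORCE is the grip in N (left out, the last holds). Time passes only in rows, so rows that do not move let the fingers close. It gives the time, the measured TCP pose, the force and the opening at its end, in the units of the state.
- sense(): the state, without advancing time (a new reading comes with each control period).
- capture(name): name is "scene" or "top" or "wrist"; returns a dict with "color" (384x512x3 uint8, red, green, blue), "range_z" (384x512 float32, mm along the optical axis (not along the pixel's ray), 0 where there is no reading), "vfov" (degrees; the focal length in pixels is half the picture's height over the tangent of half this angle, whatever the lens; pixels are square), "cx", "cy" (the principal point, pixels), "world_from_camera" (4x4, takes a point from camera to world coordinates); the wrist camera has in their place "mount" (4x4, takes a point from camera to tool coordinates, whose origin is the TCP and whose axes are the tool frame's). Camera axes: x right, y up, looking along -z (the intrinsics and any distortion apply to the point x, -y, -z); pixel columns grow to the right and rows downward; lengths in mm; the calibration is good to about 2 mm. A picture is of the moment at which its call begins: read the wrist's pose just before it.
- finish_job(): hands the job in, once; it reports no verdict.
The state is a dict: "t": time; "qpos": joint angles; "qd": joint speeds; "joint_efforts": joint torques, N m; "tool_pos": TCP position; "orientation": TCP orientation; "ft_force": force on the tool from outside, world axes, zero at the start; "ft_torque": the same for the moment, N m; "opening": finger opening in mm.
Only numpy, scipy, OpenCV 4.12 (cv2) and the standard library are available. Lean on these libraries where they do the work, as an engineer would, in place of code of your own. Each camera call takes 0.05 s, during which the arm holds its last target.

## Working session

There is one attempt and no reset: what is moved stays moved. The work goes in short steps, Python scripts to look and compute and a shell command to move; the robot and the scene stay as the last step left them, time stands still between calls to the robot, and variables do not carry over. Pictures are saved under pics/ and viewed, and the job is handed in when it is done.

```bash
ls; mkdir -p pics; cat > h.py <<'E'
import numpy as np,cv2
from rig import sense,capture
def save(n,f):
    c=capture(n); cv2.imwrite('pics/'+f,c['color'][:,:,::-1]); np.save('pics/'+f+'.npy',c,allow_pickle=True); return c
def pts(c,T=None):
    h,w=c['range_z'].shape; f=h/2/np.tan(np.radians(c['vfov'])/2)
    u,v=np.meshgrid(np.arange(w),np.arange(h)); d=c['range_z']
    P=np.stack([(u-c['cx'])/f*d,-(v-c['cy'])/f*d,-d],-1)
    T=c['world_from_camera'] if T is None else T
    return P@T[:3,:3].T+T[:3,3]
E
python3 - <<'E'
from h import *
s=sense(); print(s)
for n in ['scene','top','wrist']:
    c=save(n,n+'0.png'); print(n,{k:v for k,v in c.items() if k not in('color','range_z')})
E
```

```text
pics
{'t': 0.0, 'qpos': array([-1.12997124e+00,  2.60671926e-01, -1.39387758e-01,  1.17267759e+00,
        2.64327324e-05,  1.57078548e+00]), 'qd': array([ 0.00063798, -0.00016303, -0.00033989, -0.0010548 , -0.00101732,
        0.00070082]), 'joint_efforts': array([-1.01830672e-03, -4.05677354e+01,  2.53922313e+01,  1.89343543e-02,
       -2.50046360e-04, -1.00160776e-06]), 'tool_pos': array([ 223.71067593, -474.15426387,  209.7641963 ]), 'orientation': array([[-8.04267719e-04,  9.04395311e-01,  4.26694827e-01],
       [ 1.76666849e-03,  4.26695584e-01, -9.04393586e-01],
       [-9.99998116e-01,  2.64537376e-05, -1.94094418e-03]]), 'ft_force': array([ 0.50559636, -0.60693638,  0.50127071]), 'ft_torque': array([ 0.05861348,  0.00296337, -0.00224154]), 'opening': 85.78320284452812}
scene {'vfov': 53.55635928740093, 'cx': 248.53132005396907, 'cy': 194.17040349667025, 'world_from_camera': array([[-8.86688880e-01, -2.87329033e-01,  3.62249715e-01,
         8.61374310e+02],
       [ 4.62324332e-01, -5.40378216e-01,  7.03027450e-01,
         5.56069170e+02],
       [-6.24834318e-03,  7.9084
[... 321 characters left out ...]
57e+02],
       [-9.99741473e-01, -2.27265935e-02, -6.99895670e-04,
        -3.09123526e+01],
       [-2.95875518e-03,  9.95121290e-02,  9.95031950e-01,
         1.18833072e+03],
       [ 0.00000000e+00,  0.00000000e+00,  0.00000000e+00,
         1.00000000e+00]])}
wrist {'vfov': 64.6956269449258, 'cx': 254.6303816875759, 'cy': 187.76503799493037, 'mount': array([[-5.99080564e-05,  3.15496970e-01, -9.48926582e-01,
        -1.62982264e+02],
       [-6.02373519e-04,  9.48926400e-01,  3.15496947e-01,
         8.06062777e+01],
       [ 9.99999817e-01,  5.90509054e-04,  1.33198684e-04,
         1.72074156e-02],
       [ 0.00000000e+00,  0.00000000e+00,  0.00000000e+00,
         1.00000000e+00]])}
```

View pics/top0.png

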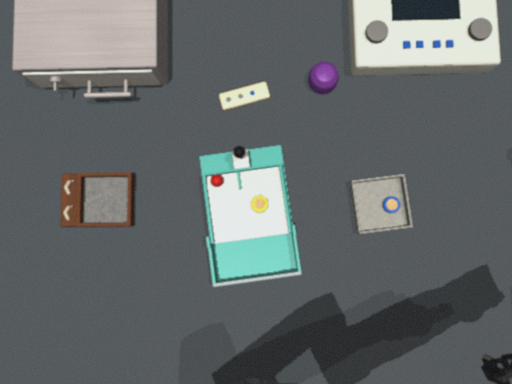

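View pics/scene0.png

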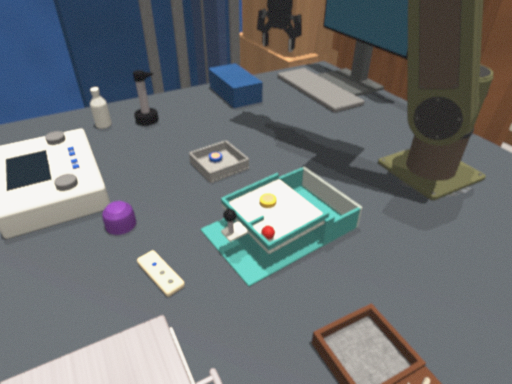

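Top view (up = +x, left = +y): knob at (239,152), ball (217,181), yellow disc (260,204), walnut well (107,199), grey tray (381,204). The trough is at the near end of the board.

```bash
python3 - <<'E'
from h import *
for n in ['top','scene']:
    c=np.load(f'pics/{n}0.png.npy',allow_pickle=True).item(); P=pts(c); hsv=cv2.cvtColor(c['color'],cv2.COLOR_RGB2HSV)
    R=np.zeros((384,512),bool)
    if n=='top': R[140:290,195:305]=1
    else: R[165:280,200:360]=1
    def rep(name,m,k=1):
        m=(m&R&(c['range_z']>0)).astype(np.uint8)
        nn,l,st,ce=cv2.connectedComponentsWithStats(m)
        i=1+np.argmax(st[1:,4]); m=l==i; q=P[m]
        print(n,name,m.sum(),ce[i].round(1),'med',np.median(q,0).round(1),'min',q.min(0).round(1),'max',q.max(0).round(1)); return m
    H,S,V=[hsv[...,i] for i in range(3)]
    rep('ball',((H<8)|(H>172))&(S>150)&(V>80)); rep('disc',(H>18)&(H<35)&(S>100))
    rep('knob',(V<45)&(P[...,2]>60))
    m=rep('white',(S<40)&(V>170))
    q=P[m]; zz=q[q[:,2]>55]; A=np.c_[zz[:,:2],np.ones(len(zz))]; co=np.linalg.lstsq(A,zz[:,2],rcond=None)[0]; print('plane',co)
    if n=='top':
        r=cv2.minAreaRect(np.ascontiguousarray(zz[:,:2].astype(np.float32))); print(r, cv2.boxPoints(r))
        # trough & case edges
        for v in range(140,292,6): print(v,[(int(P[v,u,0]),int(P[v,u,1]),int(P[v,u,2])) for u in (215,247,280)])
        print('case');
        for u in range(58,140,3): print(u,P[200,u].round())
        for v in range(166,234,3): print(v,P[v,107].round())
E
```

```text
top ball 97 [216.6 179.9] med [568.3  73.   89.9] min [557.7  61.   80.9] max [580.5  83.9  95.1]
top disc 217 [259.1 203.4] med [515.1 -20.5  79.8] min [497.3 -38.6  67.3] max [533.9  -2.1  86. ]
top knob 71 [238.7 151.4] med [627.   20.5 118.3] min [616.7  11.6 107.1] max [636.9  31.6 126.5]
top white 4551 [246.9 205.7] med [508.9   9.   65.4] min [428.8 -84.8   0.9] max [599.9  98.1  81. ]
plane [-3.94063157e-02 -3.70287100e-03  8.56331500e+01]
((515.1828002929688, 7.669197082519531), (154.6397247314453, 167.75091552734375), 6.60952615737915) [[428.72256   82.087494]
 [448.03107  -84.54849 ]
 [601.64307  -66.7491  ]
 [582.33453   99.88689 ]]
140 [(678, 84, -2), (676, 6, 1), (675, -74, -3)]
146 [(663, 84, 0), (661, 6, 0), (658, -73, 4)]
152 [(648, 84, -1), (635, 4, 61), (644, -73, 5)]
158 [(632, 83, 9), (621, 5, 58), (629, -72, 6)]
164 [(618, 84, 3), (607, 5, 62), (602, -69, 80)]
170 [(603, 84, 5), (593, 5, 64), (589, -69, 77)]
176 [(577, 76, 88), (579, 5, 64), (577, -69, 64)]
182 [(563, 76, 93), (565, 6, 63), (563, -69, 65)]
188 [(553, 79, 62), (551, 6, 64), (549, -68, 65)]
194 [(
[... 1657 characters left out ...]
  9.]
202 [532. 343.   8.]
205 [525. 343.   9.]
208 [517. 341.  16.]
211 [510. 341.  15.]
214 [503. 342.  12.]
217 [496. 343.   7.]
220 [489. 341.  13.]
223 [481. 334.  37.]
226 [475. 346.  -1.]
229 [468. 347.  -4.]
232 [461. 346.  -2.]
scene ball 104 [267.9 231.6] med [575.2  83.3  87.7] min [563.9  72.5  77.9] max [584.1  92.6  93.1]
scene disc 134 [267.5 201. ] med [522.9  -9.4  78.7] min [500.6 -36.4  67.2] max [536.9   0.7  82. ]
scene knob 61 [229.5 216.3] med [635.4  33.1 112.5] min [623.5  20.8 105.5] max [642.2  37.5 119.1]
scene white 2663 [276.1 208.3] med [507.7   7.4  65.7] min [ 381.4 -101.8    3.9] max [596.1 101.2  84.3]
plane [-3.23447990e-02  2.02453238e-03  8.22613250e+01]
```

```bash
python3 - <<'E'
import cv2
a=cv2.imread('pics/top0.png')[140:295,190:310];cv2.imwrite('pics/topz.png',cv2.resize(a,None,fx=3.8,fy=3.8,interpolation=2))
a=cv2.imread('pics/top0.png')[160:240,50:145];cv2.imwrite('pics/casez.png',cv2.resize(a,None,fx=6,fy=6,interpolation=2))
E
```

```text
(no output)
```

View pics/topz.png

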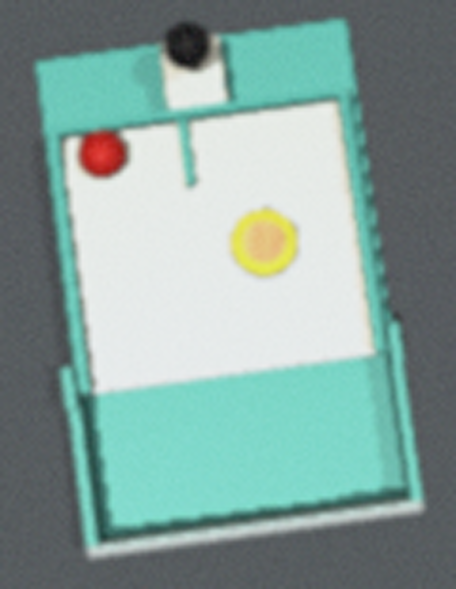

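View pics/casez.png

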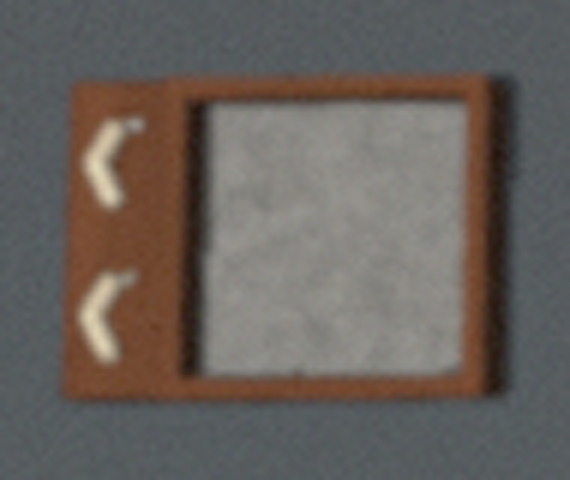

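```bash
cat > plan.py <<'E'
import sys
from h import *
def plan(x,y,z,yaw=None):
    s=sense();R=s['orientation'];d=R.T@(np.array([x,y,z])-s['tool_pos'])
    print('t',round(s['t'],2),'pos',s['tool_pos'].round(1),'F',s['ft_force'].round(1),'open',round(s['opening'],1),'q6',s['qpos'][5].round(3))
    cur=np.degrees(np.arctan2(R[1,2],R[0,2]));print('yaw z',cur.round(2),'units',(d/25).round(3), 'twist',None if yaw is None else round((cur-yaw)/5,3))
plan(*map(float,sys.argv[1:]))
E
python3 -m pendant '[[0,1,-0.5,0.94,0.4],[0,1,-0.6,0.94,0.4],[0,1,-0.7,0.94,0.4],[0,1,-0.8,0.92,0.4],[0,1,-0.9,0,0.4]]'
python3 plan.py 626 21 180 -83.4
```

```text
t: 0.57
tool_pos: [321.8, -355.5, 210.3]
orientation: [[-0.001, 0.994, 0.11], [0.0, 0.11, -0.994], [-1.0, -0.0, -0.0]]
ft_force: [1.5, -0.1, 0.6]
opening: 59.9
t 0.57 pos [ 321.8 -355.5  210.3] F [ 1.5 -0.1  0.6] open 59.9 q6 2.196
yaw z -83.67 units [  1.213  13.755 -13.625] twist -0.053
```

```bash
python3 -m pendant '[[0,1,-1,0,0.4],[0,1,-1,0,0.4],[0,1,-1,0,0.4],[0,1,-1,0,0.4],[0,1,-1,0,0.4]]' | head -2
python3 -m pendant '[[0,1,-1,0,0.4],[0,1,-1,0,0.4],[0,1,-1,0,0.4],[0,1,-1,0,0.4],[0,0,0,0,0.4]]' | head -2
python3 plan.py 626 21 180 -83.4
```

```text
t: 0.98
tool_pos: [432.1, -216.6, 210.5]
t: 1.4
tool_pos: [523.1, -103.0, 210.1]
t 1.4 pos [ 523.1 -103.   210.1] F [ 0.7 -1.1 -0.7] open 59.9 q6 2.825
yaw z -83.09 units [ 1.225  4.679 -4.425] twist 0.062
```

```bash
python3 -m pendant '[[0,1,-1,0,0.4],[0,1,-1,0,0.4],[0,1,-1,0,0.4],[0,1,-1,0,0.4],[0,0.65,-0.4,0,0.4]]' | head -2
python3 -m pendant '[[0,0,0,0,0.4],[0,0,0,0,0.4]]' | head -2
python3 plan.py 626 21 180 -83.4
python3 - <<'E'
from h import *
s=sense();c=save('wrist','w1.png');T=np.eye(4);T[:3,:3]=s['orientation'];T[:3,3]=s['tool_pos'];P=pts(c,T@c['mount'])
hsv=cv2.cvtColor(c['color'],cv2.COLOR_RGB2HSV);H,S,V=[hsv[...,i] for i in range(3)]
for n,m in dict(ball=((H<8)|(H>172))&(S>150)&(V>80),disc=(H>18)&(H<35)&(S>100),knob=(V<50)&(P[...,2]>90)&(P[...,2]<135)).items():
    m=(m&(c['range_z']>0)).astype(np.uint8);nn,l,st,ce=cv2.connectedComponentsWithStats(m)
    if nn<2: continue
    i=1+np.argmax(st[1:,4]);q=P[l==i];print(n,st[i],ce[i].round(1),np.median(q,0).round(1),np.percentile(q,2,0).round(1),np.percentile(q,98,0).round(1))
E
```

```text
t: 1.82
tool_pos: [623.7, 18.2, 210.0]
t: 1.98
tool_pos: [622.3, 15.4, 209.7]
t 1.98 pos [622.3  15.4 209.7] F [-0.8 -0.   0.1] open 59.6 q6 3.051
yaw z -83.36 units [ 1.186  0.174 -0.204] twist 0.008
ball [179 201  27  24 531] [192.2 212.3] [575.1  73.5  88.3] [562.6  62.5  79.6] [584.2  86.2  92.2]
disc [257 246  36  36 635] [274.2 261.7] [524.2 -17.7  78.4] [497.8 -37.9  66.1] [535.8  -1.1  80.3]
knob [234 157  29  29 623] [247.8 171.2] [632.5  22.5 116.9] [620.6  11.3 110. ] [642.2  33.6 120.4]
```

View pics/w1.png

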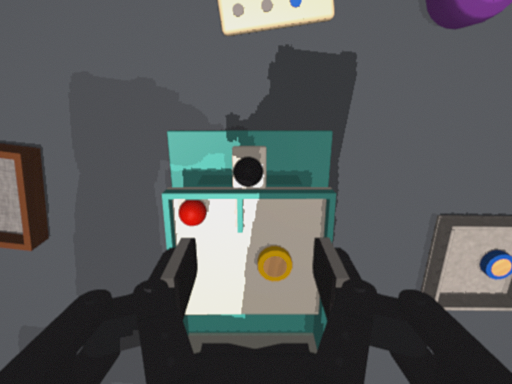

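Wrist view: knob at (248,171), ball (192,212), disc (274,262), board square to the jaws. Casting rays through centroids at known centre heights, from both cameras.

```bash
python3 - <<'E'
from h import *
s=sense();T=np.eye(4);T[:3,:3]=s['orientation'];T[:3,3]=s['tool_pos']
def ray(c,T,u,v,z):
    f=192/np.tan(np.radians(c['vfov'])/2);d=T[:3,:3]@np.array([(u-c['cx'])/f,-(v-c['cy'])/f,-1]);o=T[:3,3];return (o+d*(z-o[2])/d[2]).round(1),o.round(),d.round(3)
w=np.load('pics/w1.png.npy',allow_pickle=True).item();t=np.load('pics/top0.png.npy',allow_pickle=True).item();sc=np.load('pics/scene0.png.npy',allow_pickle=True).item()
for n,z,a,b,e in [('knob',108,(247.8,171.2),(238.7,151.4),(229.5,215)),('ball',78,(192.2,212.3),(216.6,180),(268,232)),('disc',75,(274.2,262),(259.1,203.4),(267.5,201))]:
    print(n,ray(w,T@w['mount'],*a,z)[0],ray(t,t['world_from_camera'],*b,z)[0],ray(sc,sc['world_from_camera'],*e,z)[0])
E
```

```text
knob [629.   21.6 108. ] [628.5  21.6 108. ] [630.5  23.8 108. ]
ball [569.5  74.7  78. ] [569.9  74.1  78. ] [570.3  75.7  78. ]
disc [517.8 -19.6  75. ] [515.  -20.6  75. ] [519.6 -14.7  75. ]
```

```bash
python3 plan.py 629 22 102 -83.4; python3 -m pendant '[[1,0.35,-0.23,0,0.2],[1,0,0,0,0.2],[1,0,0,0,0.2],[1,0,0,0,0.2],[0.3,0,0,0,0.2]]' | head -2; python3 -m pendant '[[0,0,0,0,0.2]]'|head -2
python3 plan.py 629 22 102 -83.4; python3 -c "
from h import *
save('wrist','w2.png')"
```

```text
t 2.03 pos [621.6  14.7 209.9] F [ 0.2 -0.9 -0.4] open 59.9 q6 3.051
yaw z -83.43 units [ 4.317  0.336 -0.258] twist -0.006
t: 2.45
tool_pos: [626.3, 20.2, 99.3]
t: 2.53
tool_pos: [627.2, 20.5, 100.9]
t 2.53 pos [627.2  20.5 100.9] F [-0.5 -0.2  0.4] open 51.2 q6 3.062
yaw z -83.54 units [-0.046  0.077 -0.053] twist -0.027
```

View pics/w2.png

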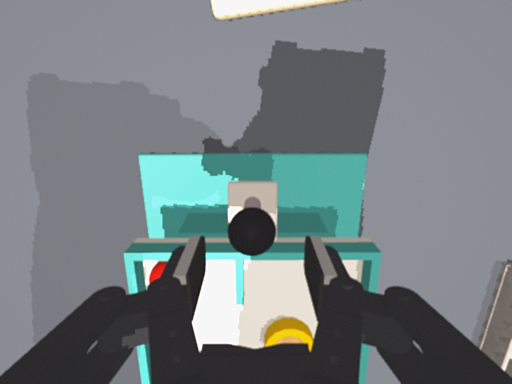

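```bash
python3 - <<'E'
from h import *
c=np.load('pics/w2.png.npy',allow_pickle=True).item();M=np.linalg.inv(c['mount']);f=192/np.tan(np.radians(c['vfov'])/2)
for p in [(14,0,0),(0,0,0),(-5,0,0),(-5,11,0),(-5,11,25),(14,11,25),(14,-11,25)]:
    q=M@np.array([*p,1]);print(p,(c['cx']+f*q[0]/-q[2]).round(),(c['cy']-f*q[1]/-q[2]).round(), q[2].round())
s=sense();T=np.eye(4);T[:3,:3]=s['orientation'];T[:3,3]=s['tool_pos'];P=pts(c,T@c['mount'])
V=c['color'].max(2);m=(V<50);m[:205]=0;m[258:]=0;m[:,:226]=0;m[:,278:]=0
q=P[m];print(m.sum(),np.argwhere(m).mean(0),np.median(q,0),np.percentile(q,2,0),np.percentile(q,98,0))
E
```

```text
(14, 0, 0) 254.0 220.0 -193.0
(0, 0, 0) 254.0 230.0 -180.0
(-5, 0, 0) 254.0 234.0 -175.0
(-5, 11, 0) 254.0 216.0 -172.0
(-5, 11, 25) 299.0 216.0 -172.0
(14, 11, 25) 294.0 204.0 -190.0
(14, -11, 25) 293.0 236.0 -197.0
1687 [231.25133373 251.44635448] [635.98732435  23.16110618 118.36885815] [623.65095868  11.59757839 109.48423862] [644.70564882  34.33623042 122.3620018 ]
```

```bash
python3 -m pendant '[[0,0.05,-0.05,0,-1],[0,0,0,0,-1],[0,0,0,0,-1],[0,0,0,0,-1],[0,0,0,0,-1]]' 25 ; python3 plan.py 629 22 102 -83.4
```

```text
t: 3.0
tool_pos: [632.1, 23.2, 104.0]
orientation: [[0.001, 0.993, 0.114], [0.0, 0.114, -0.993], [-1.0, 0.001, 0.0]]
ft_force: [0.4, -0.0, -0.3]
opening: -0.0
t 3.0 pos [632.1  23.2 104. ] F [ 0.4 -0.  -0.3] open -0.0 q6 3.064
yaw z -83.44 units [ 0.079 -0.128  0.035] twist -0.008
```

```bash
python3 - <<'E'
from h import *
s=sense();print(s['tool_pos'])
save('wrist','w3.png');save('scene','s3.png')
a=cv2.imread('pics/s3.png')[120:290,180:380];cv2.imwrite('pics/s3z.png',cv2.resize(a,None,fx=3,fy=3,interpolation=2))
E
```

```text
[632.06920349  23.23087945 103.98445409]
```

View pics/w3.png

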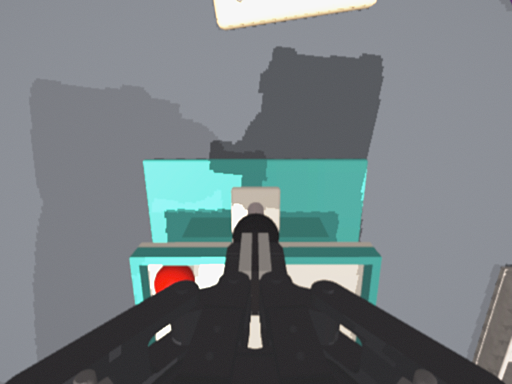

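View pics/s3z.png

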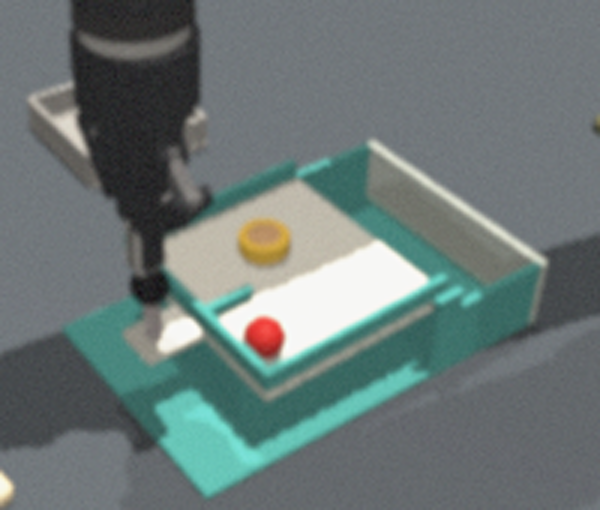

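```bash
python3 - <<'E'
from h import *
c=np.load('pics/w3.png.npy',allow_pickle=True).item();s=sense();T=np.eye(4);T[:3,:3]=s['orientation'];T[:3,3]=s['tool_pos']
P=pts(c,c['mount']);W=pts(c,T@c['mount'])
for v in range(206,330,6): print(v,[(P[v,u].round().astype(int).tolist(),c['color'][v,u].tolist()) for u in (250,256,262)])
print(W[224,256],W[218,256])
E
```

```text
206 [([37, 0, -3], [127, 116, 114]), ([34, 2, 1], [130, 119, 118]), ([42, -1, 5], [146, 135, 130])]
212 [([25, 1, -3], [127, 115, 114]), ([21, 3, 1], [117, 106, 103]), ([28, 0, 5], [121, 109, 109])]
218 [([-6, 10, -2], [38, 36, 36]), ([-6, 11, 1], [36, 34, 36]), ([-5, 10, 4], [33, 30, 33])]
224 [([-9, 8, -2], [37, 37, 38]), ([-10, 9, 1], [36, 35, 36]), ([-9, 8, 4], [35, 34, 35])]
230 [([-12, 6, -2], [35, 33, 34]), ([-12, 6, 1], [38, 35, 38]), ([-12, 6, 4], [33, 33, 35])]
236 [([-28, 11, -2], [129, 122, 118]), ([-29, 11, 1], [37, 34, 37]), ([-30, 11, 4], [129, 123, 119])]
242 [([-35, 11, -2], [129, 123, 119]), ([-34, 10, 1], [40, 36, 39]), ([-34, 11, 4], [128, 122, 118])]
248 [([-39, 10, -2], [126, 121, 117]), ([-40, 11, 1], [38, 35, 37]), ([-41, 11, 3], [129, 123, 119])]
254 [([-44, 10, -2], [125, 119, 116]), ([-45, 10, 1], [39, 37, 38]), ([-45, 10, 3], [128, 122, 118])]
260 [([-50, 11, -2], [126, 120, 116]), ([-51, 11, 1], [38, 36, 38]), ([-49, 10, 3], [129, 124, 120])]
266 [([-54, 10, -2], [125, 119, 115]), ([-55, 11, 1], [40, 34, 37]), ([-55, 11, 3], [129, 123, 119])]
272 [([-58, 
[... 342 characters left out ...]
 ([-72, 12, 3], [46, 43, 45])]
296 [([-66, 5, -2], [47, 47, 48]), ([-58, -1, 1], [51, 47, 46]), ([-72, 10, 3], [43, 42, 44])]
302 [([-65, 2, -2], [46, 47, 48]), ([-59, -4, 1], [52, 47, 48]), ([-73, 7, 3], [44, 42, 45])]
308 [([-65, -1, -2], [46, 45, 46]), ([-59, -7, 1], [48, 43, 44]), ([-69, 2, 3], [45, 44, 47])]
314 [([-65, -4, -2], [54, 53, 53]), ([-57, -11, 1], [72, 68, 65]), ([-68, -2, 3], [45, 45, 48])]
320 [([-67, -6, -2], [124, 117, 109]), ([39, -101, 1], [233, 226, 215]), ([-69, -4, 3], [44, 44, 46])]
326 [([39, -107, -4], [229, 216, 198]), ([39, -107, 1], [232, 225, 214]), ([-69, -7, 3], [44, 43, 44])]
[640.28411882  23.3246282  113.27601301] [642.39096844  23.55313625 109.89936663]
```

```bash
python3 - <<'E'
from h import *
c=np.load('pics/w2.png.npy',allow_pickle=True).item();P=pts(c,c['mount'])
for v in range(226,300,6): print(v,[(P[v,u].round().astype(int).tolist(),c['color'][v,u].tolist()) for u in (186,200,310,325)])
c=np.load('pics/s3.png.npy',allow_pickle=True).item();W=pts(c)
print('scene')
for v in range(180,232,4): print(v,[(W[v,u].round().astype(int).tolist(),c['color'][v,u].tolist()) for u in (224,229,234)])
c=np.load('pics/top0.png.npy',allow_pickle=True).item()
E
```

```text
226 [([67, -30, -57], [54, 113, 106]), ([67, -29, -45], [55, 114, 108]), ([65, -29, 46], [58, 115, 109]), ([95, -43, 66], [62, 126, 119])]
232 [([56, -29, -55], [59, 119, 113]), ([57, -30, -44], [57, 118, 112]), ([56, -29, 44], [59, 124, 117]), ([55, -29, 56], [59, 125, 116])]
238 [([46, -29, -53], [145, 147, 136]), ([-30, 11, -27], [59, 55, 54]), ([-30, 11, 27], [83, 77, 77]), ([45, -29, 54], [155, 151, 140])]
244 [([-36, 11, -32], [99, 117, 113]), ([-36, 11, -26], [40, 37, 41]), ([-36, 11, 26], [40, 38, 40]), ([36, -29, 52], [51, 108, 102])]
250 [([-42, 11, -31], [128, 123, 118]), ([-37, 8, -26], [41, 40, 40]), ([-39, 9, 26], [40, 37, 36]), ([-43, 11, 32], [125, 119, 115])]
256 [([-46, 10, -30], [127, 121, 118]), ([-38, 5, -26], [38, 36, 35]), ([-40, 7, 26], [39, 37, 37]), ([-47, 11, 31], [127, 122, 118])]
262 [([-51, 10, -29], [127, 121, 117]), ([-39, 3, -25], [38, 37, 35]), ([-41, 4, 26], [37, 34, 36]), ([-51, 10, 30], [126, 121, 117])]
268 [([-56, 11, -28], [130, 125, 121]), ([-39, -1, -26], [43, 39, 40]), ([-42, 1, 26], [37, 36, 36]), ([-55, 10, 29], [129, 123, 119])]
274 [([-6
[... 1289 characters left out ...]
, [99, 98, 93]), ([636, 37, 148], [41, 40, 42]), ([625, 36, 143], [99, 95, 89])]
208 [([643, 28, 134], [96, 96, 91]), ([637, 38, 139], [50, 45, 46]), ([625, 35, 132], [108, 119, 111])]
212 [([640, 19, 116], [58, 61, 64]), ([633, 27, 120], [45, 45, 44]), ([623, 29, 116], [21, 33, 34])]
216 [([643, 25, 111], [47, 47, 47]), ([636, 34, 115], [30, 32, 35]), ([626, 35, 112], [26, 26, 29])]
220 [([603, -75, 6], [66, 123, 114]), ([636, 34, 105], [40, 37, 40]), ([626, 34, 101], [57, 81, 78])]
224 [([608, -62, 5], [71, 133, 123]), ([633, 26, 86], [120, 113, 112]), ([613, 4, 61], [169, 168, 157])]
228 [([614, -49, 6], [111, 133, 123]), ([634, 26, 76], [130, 122, 120]), ([618, 16, 61], [172, 168, 155])]
```

```bash
python3 - <<'E'
import cv2
a=cv2.imread('pics/s3.png')[170:250,200:290];cv2.imwrite('pics/s3y.png',cv2.resize(a,None,fx=6.5,fy=6.5,interpolation=0))
E
```

```text
(no output)
```

View pics/s3y.png

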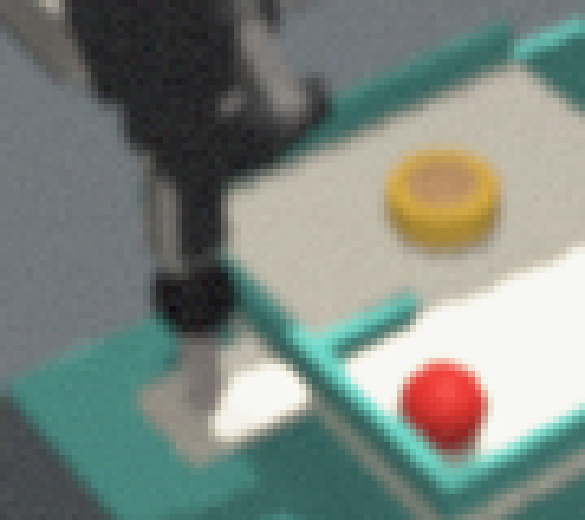

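The fingers shut above the knob: both the scene and wrist depth show the real fingertips about 27 mm *behind* the reported TCP, rather than 14 mm ahead, so there is an offset of about 41 mm. I'll use the measured tip: open, descend about 42 mm and look again.

```bash
python3 -m pendant '[[0,-0.12,0.04,0,0.3],[0,0,0,0,0.3],[0,0,0,0,0.3],[0,0,0,0,0.3]]'|tail -1; python3 plan.py 629 22 62 -83.4
```

```text
opening: 48.4
t 3.43 pos [628.5  21.8 103.1] F [-0.5  0.2  0.1] open 48.4 q6 3.062
yaw z -83.45 units [ 1.642  0.02  -0.005] twist -0.009
```

```bash
python3 -m pendant '[[0.4,0,0,0,0.3],[0.4,0,0,0,0.3],[0.4,0,0,0,0.3],[0.4,0,0,0,0.3],[0,0,0,0,0.3]]'|tail -2; python3 plan.py 629 22 62 -83.4
python3 - <<'E'
from h import *
save('wrist','w4.png');c=save('scene','s4.png')
a=cv2.imread('pics/s4.png')[140:250,180:310];b=cv2.imread('pics/w4.png')
a=cv2.resize(a,None,fx=3.4,fy=3.4,interpolation=2);cv2.imwrite('pics/c4.png',np.hstack([a[:374],cv2.resize(b,(350,374))]))
E
```

```text
ft_force: [-0.4, -0.4, 0.0]
opening: 55.6
t 3.85 pos [626.2  21.8  59.7] F [-0.4 -0.4  0. ] open 55.6 q6 3.062
yaw z -83.44 units [-0.093  0.111  0.005] twist -0.008
```

View pics/c4.png

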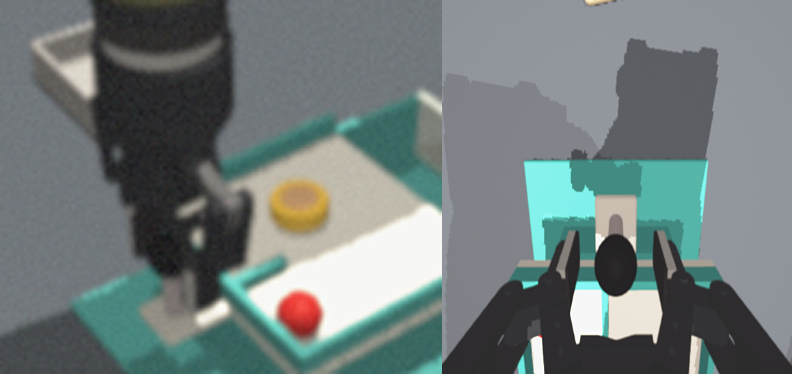

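Fingers straddle the knob at its height; closing.

```bash
python3 -m pendant '[[0,0.08,0,0,-1],[0,0,0,0,-1],[0,0,0,0,-1],[0,0,0,0,-1],[0,0,0,0,-1]]' 25 ; python3 plan.py 629 22 62 -83.4
```

```text
t: 4.37
tool_pos: [631.6, 22.8, 63.9]
orientation: [[0.002, 0.993, 0.115], [0.001, 0.115, -0.993], [-1.0, 0.002, -0.001]]
ft_force: [1.2, 4.1, 2.0]
opening: 26.3
t 4.37 pos [631.6  22.8  63.9] F [1.2 4.1 2. ] open 26.3 q6 3.062
yaw z -83.42 units [ 0.077 -0.106  0.019] twist -0.004
```

Gripped at 26 mm. Lift along the arc.

```bash
python3 -m pendant '[[-0.23,-0.05,0,0,-1],[-0.23,-0.06,0,0,-1],[-0.23,-0.07,0,0,-1],[-0.23,-0.07,0,0,-1],[-0.22,-0.08,0,0,-1]]' ; python3 plan.py 629 22 62 -83.4
python3 - <<'E'
from h import *
save('wrist','w5.png');c=save('scene','s5.png')
a=cv2.imread('pics/s5.png')[140:250,180:310];b=cv2.imread('pics/w5.png')
a=cv2.resize(a,None,fx=3.4,fy=3.4,interpolation=2);cv2.imwrite('pics/c5.png',np.hstack([a[:374],cv2.resize(b,(350,374))]))
E
```

```text
t: 4.78
tool_pos: [622.4, 21.7, 92.4]
orientation: [[0.0, 0.993, 0.115], [0.001, 0.115, -0.993], [-1.0, 0.0, -0.001]]
ft_force: [1.8, 4.8, -1.9]
opening: 26.0
t 4.78 pos [622.4  21.7  92.4] F [ 1.8  4.8 -1.9] open 26.0 q6 3.061
yaw z -83.42 units [1.214 0.264 0.018] twist -0.004
```

View pics/c5.png

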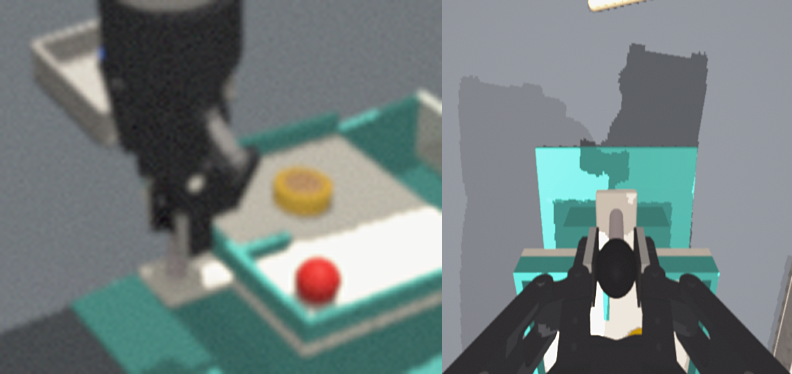

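The board is rising with the knob in the jaws; the ball is still in place. Continue to about 0.31.

```bash
python3 -m pendant '[[-0.22,-0.09,0,0,-1],[-0.22,-0.09,0,0,-1],[-0.22,-0.1,0,0,-1],[-0.21,-0.11,0,0,-1],[-0.21,-0.11,0,0,-1]]' |grep -E "pos|force|open";python3 -m pendant '[[0,0,0,0,-1],[0,0,0,0,-1],[0,0,0,0,-1],[0,0,0,0,-1],[0,0,0,0,-1]]' |grep -E "pos|force|open"
python3 - <<'E'
from h import *
save('wrist','w6.png');c=save('scene','s6.png')
a=cv2.imread('pics/s6.png')[140:270,200:370];cv2.imwrite('pics/c6.png',cv2.resize(a,None,fx=3.4,fy=3.4,interpolation=2))
E
```

```text
tool_pos: [609.0, 20.1, 118.4]
ft_force: [0.3, 5.2, -2.6]
opening: 26.3
tool_pos: [609.1, 20.1, 118.3]
ft_force: [0.6, 5.1, -1.2]
opening: 26.6
```

View pics/c6.png

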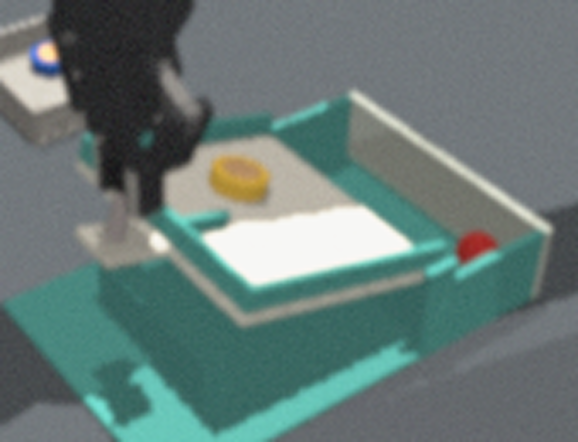

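The ball is already in the trough and the counter hasn't moved. Let it settle briefly, then retrace the arc down.

```bash
python3 -m pendant '[[0,0,0,0,-1],[0,0,0,0,-1],[0,0,0,0,-1],[0,0,0,0,-1],[0,0,0,0,-1]]' |grep -E "pos"
python3 -m pendant '[[0.21,0.11,0,0,-1],[0.21,0.11,0,0,-1],[0.22,0.1,0,0,-1],[0.22,0.09,0,0,-1],[0.22,0.09,0,0,-1]]' |grep -E "pos|force|open"
python3 -m pendant '[[0.22,0.08,0,0,-1],[0.23,0.07,0,0,-1],[0.23,0.07,0,0,-1],[0.23,0.06,0,0,-1],[0.18,0.04,0,0,-1]]' |grep -E "pos|force|open"
python3 - <<'E'
from h import *
save('top','t7.png');c=save('scene','s7.png')
a=cv2.imread('pics/s7.png')[140:270,200:370];cv2.imwrite('pics/c7.png',cv2.resize(a,None,fx=3.4,fy=3.4,interpolation=2))
E
```

```text
tool_pos: [609.1, 20.1, 118.3]
tool_pos: [622.0, 21.6, 91.4]
ft_force: [0.6, 6.2, -0.3]
opening: 26.3
tool_pos: [630.0, 22.6, 64.1]
ft_force: [-6.1, 4.9, 25.5]
opening: 26.2
```

View pics/c7.png

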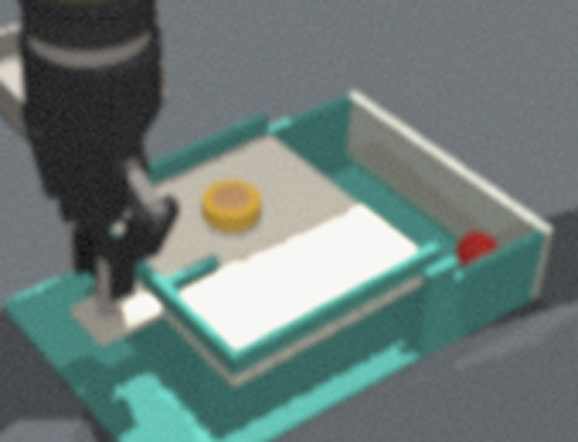

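Board is down and pressing lightly (25 N); ball lies in the trough. Release and rise.

```bash
python3 -m pendant '[[-0.06,0,0,0,0.3],[0,0,0,0,0.3],[0,0,0,0,0.3],[0,0,0,0,0.3]]' |grep -E "pos|force|open"
python3 -m pendant '[[-0.6,0,0,0,0.3],[-0.9,0,0,0,0.3],[-1,0,0,0,0.3],[-0.8,0,0,0,0.3],[0,0,0,0,0.3]]' |grep -E "pos|force|open"
python3 plan.py 517 -20 130 -83.4
```

```text
tool_pos: [630.1, 21.2, 66.0]
ft_force: [-0.7, -0.1, -0.3]
opening: 55.2
tool_pos: [633.3, 21.6, 153.3]
ft_force: [0.9, -0.5, 0.2]
opening: 55.3
t 7.92 pos [633.3  21.6 153.3] F [ 0.9 -0.5  0.2] open 55.3 q6 3.062
yaw z -83.47 units [ 0.897 -4.819  1.123] twist -0.014
```

```bash
python3 -m pendant '[[0,-1,0.22,0,0.3],[0,-1,0.22,0,0.3],[0,-1,0.22,0,0.3],[0,-1,0.22,0,0.3],[0.2,-0.7,0.22,0,0.3]]' |grep -E "pos|force|open"
python3 -m pendant '[[0,0,0,0,0.3],[0,0,0,0,0.3]]' |grep -E "pos|force|open"
python3 - <<'E'
from h import *
s=sense();c=save('wrist','w8.png');T=np.eye(4);T[:3,:3]=s['orientation'];T[:3,3]=s['tool_pos'];T=T@c['mount'];P=pts(c,T)
hsv=cv2.cvtColor(c['color'],cv2.COLOR_RGB2HSV);H,S,V=[hsv[...,i] for i in range(3)]
m=((H>15)&(H<35)&(S>90)).astype(np.uint8);m=cv2.morphologyEx(m,cv2.MORPH_CLOSE,np.ones((9,9)))
cs=max(cv2.findContours(m,0,2)[0],key=cv2.contourArea);e=cv2.fitEllipse(cs);print(e)
f=192/np.tan(np.radians(c['vfov'])/2)
d=T[:3,:3]@np.array([(e[0][0]-c['cx'])/f,-(e[0][1]-c['cy'])/f,-1]);o=T[:3,3];print(s['tool_pos'],(o+d*(76-o[2])/d[2]).round(1))
k=np.zeros_like(m);cv2.drawContours(k,[cs],-1,1,-1);q=P[(k>0)];print(np.percentile(q,[2,50,90],axis=0).round(1))
E
cp pics/w8.png pics/w8v.png; python3 plan.py 517 -20 130 -83.4
```

```text
tool_pos: [514.4, -19.5, 143.4]
ft_force: [-0.4, -0.5, 0.3]
opening: 55.7
tool_pos: [515.7, -19.2, 143.0]
ft_force: [1.1, -0.7, -0.8]
opening: 55.9
((255.12088012695312, 191.1831817626953), (48.29039001464844, 49.46665573120117), 173.36923217773438)
[515.70653553 -19.21644499 143.04801013] [517.  -19.6  76. ]
[[498.9 -37.   70. ]
 [518.1 -19.4  79. ]
 [532.2  -6.2  80.1]]
t 8.55 pos [517.2 -18.9 143.4] F [ 0.  -0.6 -0.5] open 55.3 q6 2.991
yaw z -83.47 units [ 0.535 -0.013  0.042] twist -0.015
```

View pics/w8.png

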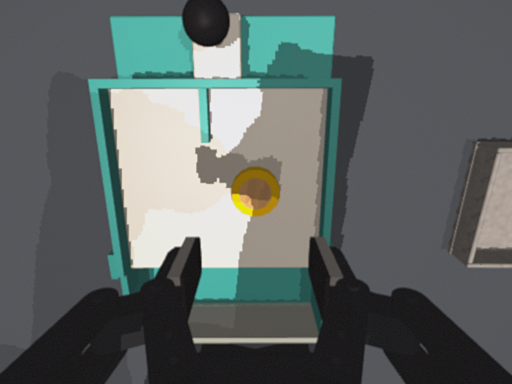

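Disc centred between the jaws at (255,191), at (517,−20), with its top at z≈79.5. Descending to TCP z≈41 (tips ≈69).

```bash
python3 -m pendant '[[1,0,0.04,0,0.3],[1,0,0,0,0.3],[1,0,0,0,0.3],[0.6,0,0,0,0.3],[0,0,0,0,0.3]]' |grep -E "pos|force|open"
python3 -m pendant '[[0.2,0,0,0,0.3],[0.2,0,0,0,0.3],[0,0,0,0,0.3]]' |grep -E "pos|force|open"; python3 plan.py 517 -20 41 -83.4
python3 -c "
from h import *
save('wrist','w9.png')"
```

```text
tool_pos: [515.5, -19.3, 50.1]
ft_force: [-0.9, 0.3, -1.6]
opening: 55.3
tool_pos: [517.9, -19.6, 43.4]
ft_force: [-0.9, -0.5, -0.8]
opening: 55.6
t 9.22 pos [517.9 -19.6  43.4] F [-0.9 -0.5 -0.8] open 55.6 q6 2.989
yaw z -83.43 units [ 0.098 -0.037  0.012] twist -0.007
```

View pics/w9.png

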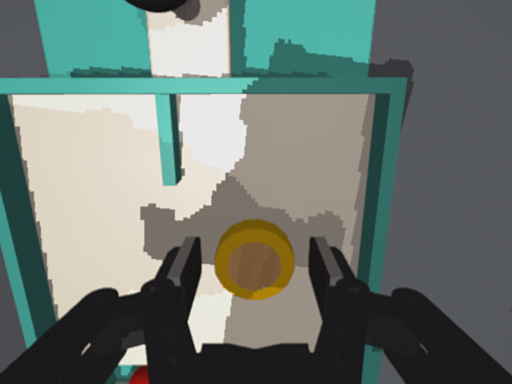

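Counter centred between pads at (255,260); the ball (140,377) is well away in the trough. Close.

```bash
python3 -m pendant '[[0.1,0,0,0,-1],[0,0,0,0,-1],[0,0,0,0,-1],[0,0,0,0,-1],[0,0,0,0,-1]]' 30 |grep -E "pos|force|open"
python3 -m pendant '[[-0.3,0,0,0,-1],[-0.6,0,0,0,-1],[-0.9,0,0,0,-1],[-0.9,0,0,0,-1],[-0.9,0,0,0,-1]]' |grep -E "pos|force|open"
python3 -m pendant '[[0,0,0,0,-1]]' |grep -E "pos|force|open"
python3 - <<'E'
from h import *
save('wrist','w10.png')
c=np.load('pics/top0.png.npy',allow_pickle=True).item()
# well corners: felt inner rim quad via grey felt mask
hsv=cv2.cvtColor(c['color'],cv2.COLOR_RGB2HSV);P=pts(c)
m=((hsv[...,1]<45)&(hsv[...,2]>85)).astype(np.uint8);m[:165]=0;m[235:]=0;m[:,:75]=0;m[:,140:]=0
br=((hsv[...,0]<20)&(hsv[...,1]>100)&(P[...,2]>25)).astype(bool);br[:160]=0;br[240:]=0;br[:,145:]=0
r=cv2.minAreaRect(np.ascontiguousarray(P[br][:,:2].astype(np.float32)));print('case',r)
q=P[m>0];q=q[q[:,2]<20];print('felt',cv2.minAreaRect(np.ascontiguousarray(q[:,:2].astype(np.float32))),np.median(q,0))
E
```

```text
tool_pos: [519.5, -19.8, 43.3]
ft_force: [-0.0, -0.5, 8.5]
opening: 38.8
tool_pos: [516.6, -19.7, 132.3]
ft_force: [0.6, -0.5, -0.1]
opening: 38.6
tool_pos: [520.3, -19.8, 135.9]
ft_force: [1.0, -0.3, 0.7]
opening: 38.6
case ((520.0277099609375, 205.50399780273438), (490.7198791503906, 137.1754913330078), 83.73893737792969)
felt ((539.7531127929688, 346.89752197265625), (157.86073303222656, 170.69618225097656), 89.9656753540039) [537.27196676 342.8744118    8.07139076]
```

View pics/w10.png

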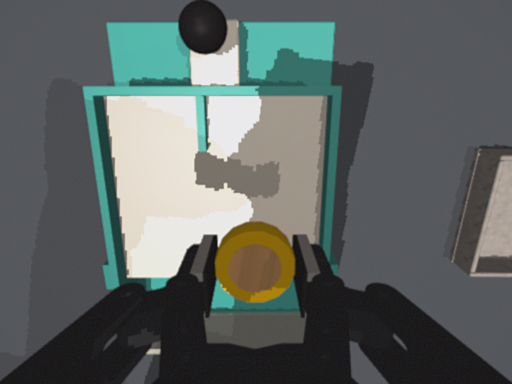

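Counter held (38.6 mm). Well centre ≈ (537, 343). Transfer, twisting back to stay clear of joint 6's limit.

```bash
python3 -m pendant '[[0,0.16,-1,-0.9,-1],[0,0.25,-1,-0.9,-1],[0,0.33,-1,-0.9,-1],[0,0.42,-1,-0.9,-1],[0,0.51,-1,-0.9,-1]]' |grep -E "pos|open"
python3 -m pendant '[[0,0.61,-1,-0.9,-1],[0,0.71,-1,-0.9,-1],[0,0.83,-1,-0.9,-1],[0,1,-1,0,-1]]' |grep -E "pos|open"
python3 plan.py 537 343 136 -47
```

```text
tool_pos: [522.2, 113.5, 130.0]
opening: 38.9
tool_pos: [526.7, 241.2, 129.9]
opening: 38.9
t 10.98 pos [526.7 241.2 129.9] F [ 0.5  0.5 -0.3] open 38.9 q6 2.827
yaw z -47.33 units [-0.249  3.065 -2.715] twist -0.067
```

```bash
python3 -m pendant '[[0,1,-0.9,0,-1],[0,1,-0.9,0,-1],[0,0.9,-0.8,0,-1],[0,0,0,0,-1],[0,0,0,0,-1]]' |grep -E "pos|open"
python3 plan.py 537 343 136 -47
python3 - <<'E'
from h import *
save('wrist','w11.png'); save('scene','s11.png'); c=save('top','t11.png')
cv2.imwrite('pics/c11.png',np.hstack([cv2.resize(cv2.imread('pics/w11.png'),(400,300)),cv2.resize(cv2.imread('pics/s11.png'),(400,300))]))
E
```

```text
tool_pos: [536.4, 338.6, 129.4]
opening: 38.5
t 11.4 pos [536.4 338.6 129.4] F [-1.7 -0.6  0.8] open 38.5 q6 2.959
yaw z -47.29 units [-0.263  0.137 -0.112] twist -0.058
```

View pics/c11.png

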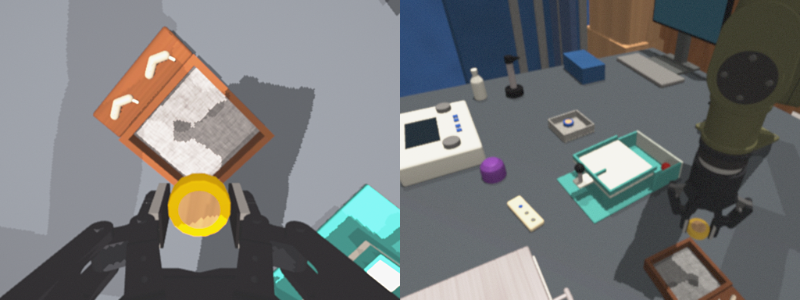

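```bash
python3 - <<'E'
from h import *
s=sense();c=np.load('pics/w11.png.npy',allow_pickle=True).item();T=np.eye(4);T[:3,:3]=s['orientation'];T[:3,3]=s['tool_pos'];P=pts(c,T@c['mount'])
hsv=cv2.cvtColor(c['color'],cv2.COLOR_RGB2HSV)
b=(hsv[...,0]<20)&(hsv[...,1]>90)&(P[...,2]>27)&(P[...,2]<40);b=(b).astype(np.uint8)
q=P[b>0];r=cv2.minAreaRect(np.ascontiguousarray(q[:,:2].astype(np.float32)));print(r,cv2.boxPoints(r),np.median(q[:,2]))
g=(hsv[...,1]<60)&(P[...,2]<20)&(P[...,2]>3);g[:,:150]=0;g[:,345:]=0;g[235:]=0;q=P[g];print(np.percentile(q,[1,50,99],axis=0).round(1))
E
```

```text
((538.436767578125, 362.09246826171875), (165.55426025390625, 125.99597930908203), 88.9216079711914) [[473.89206 280.51562]
 [599.86566 278.14435]
 [602.98145 443.6693 ]
 [477.00787 446.0406 ]] 30.971036107627356
[[484.5 288.4   8.8]
 [543.2 347.3  10.4]
 [591.8 396.2  12. ]]
```

Wrist measurement agrees: well centre ≈ (538,343), floor z≈8–10. Descend.

```bash
python3 -m pendant '[[0.8,0.1,-0.1,0,-1],[1,0,0,0,-1],[1,0,0,0,-1],[1,0,0,0,-1],[0.6,0,0,0,-1]]' |grep -E "pos|open|force"
python3 -m pendant '[[0.4,0,0,0,-1],[0.3,0,0,0,-1],[0,0,0,0,-1],[0,0,0,0,-1]]' |grep -E "pos|open|force"
python3 plan.py 538 343 -12
```

```text
tool_pos: [535.8, 338.2, 18.3]
ft_force: [-0.8, -0.2, -0.4]
opening: 38.5
tool_pos: [537.7, 340.6, 3.9]
ft_force: [0.2, 0.7, 0.0]
opening: 38.7
t 12.3 pos [537.7 340.6   3.9] F [0.2 0.7 0. ] open 38.7 q6 2.964
yaw z -47.49 units [ 0.636  0.073 -0.063] twist None
```

```bash
python3 -m pendant '[[0.2,0,0,0,-1],[0.15,0,0,0,-1],[0,0,0,0,-1],[0,0,0,0,-1]]' |grep -E "pos|open|force"
python3 -m pendant '[[0.1,0,0,0,-1],[0,0,0,0,-1]]' |grep -E "pos|open|force"
python3 -m pendant '[[0.1,0,0,0,-1],[0,0,0,0,-1]]' |grep -E "pos|open|force"
```

```text
tool_pos: [537.3, 341.0, -5.3]
ft_force: [-0.1, 0.0, -0.7]
opening: 38.5
tool_pos: [537.2, 341.0, -8.0]
ft_force: [-0.1, -0.4, -0.1]
opening: 38.4
tool_pos: [537.1, 340.8, -10.8]
ft_force: [-1.0, -0.2, -0.4]
opening: 38.7
```

```bash
python3 -m pendant '[[0.1,0,0,0,-1],[0,0,0,0,-1]]' |grep -E "pos|open|force"
python3 -m pendant '[[0.08,0,0,0,-1],[0,0,0,0,-1]]' |grep -E "pos|open|force"
python3 - <<'E'
from h import *
save('scene','s12.png')
a=cv2.imread('pics/s12.png')[250:384,290:480];cv2.imwrite('pics/c12.png',cv2.resize(a,None,fx=3,fy=3,interpolation=2))
E
```

```text
tool_pos: [537.3, 340.9, -11.8]
ft_force: [-2.3, -1.5, 6.9]
opening: 38.7
tool_pos: [537.3, 340.9, -11.9]
ft_force: [-5.4, -3.7, 16.3]
opening: 38.5
```

View pics/c12.png

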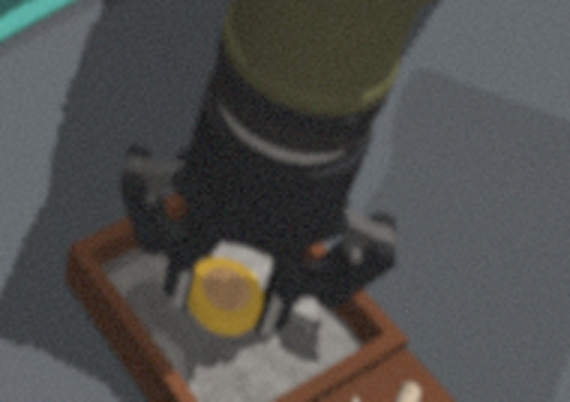

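Contact (16 N) at the expected height, counter on the felt. Ease off, open, retreat.

```bash
python3 -m pendant '[[-0.06,0,0,0,0.2],[0,0,0,0,0.2],[0,0,0,0,0.2],[0,0,0,0,0.2]]' |grep -E "pos|open|force"
python3 -m pendant '[[-0.3,0,0,0,0.2],[-0.6,0,0,0,0.2],[-1,0,0,0,0.2],[-1,0,0,0,0.2],[-1,0,0,0,0.2]]' |grep -E "pos|open|force"
python3 -m pendant '[[-1,-0.7,0.7,0,0.2],[-1,-1,1,0,0.2],[0,-1,1,0,0.2],[0,-1,1,0,0.2],[0,-1,1,0,0.2]]' |grep -E "pos|open|force"
python3 -m pendant '[[0,-1,1,0,0.2],[0,-1,1,0,0.2],[0,0,0,0,0.2],[0,0,0,0,0.2],[0,0,0,0,0.2]]' |grep -E "t:|pos|open|force"
python3 - <<'E'
from h import *
save('scene','s13.png');c=save('top','t13.png');P=pts(c)
hsv=cv2.cvtColor(c['color'],cv2.COLOR_RGB2HSV);H,S,V=[hsv[...,i] for i in range(3)]
for n,m in dict(ball=((H<8)|(H>172))&(S>150)&(V>60),disc=(H>15)&(H<35)&(S>110)&(P[...,2]<60)).items():
    m=m.astype(np.uint8);m[150:]*=1;m[:140]=0;m[:,300:]=0
    nn,l,st,ce=cv2.connectedComponentsWithStats(m);i=1+np.argmax(st[1:,4]);q=P[l==i];print(n,st[i],ce[i].round(),np.median(q,0).round(1))
    if n=='disc': A=np.c_[q[:,:2],np.ones(len(q))];print(q[:,2].min(),q[:,2].max(),np.linalg.lstsq(A,q[:,2],rcond=None)[0])
h=np.hstack([cv2.resize(cv2.imread('pics/t13.png'),(400,300)),cv2.resize(cv2.imread('pics/s13.png'),(400,300))]);cv2.imwrite('pics/c13.png',h)
E
```

```text
tool_pos: [537.2, 340.8, -13.8]
ft_force: [-0.0, -0.1, -1.0]
opening: 51.3
tool_pos: [537.0, 340.7, 85.0]
ft_force: [0.4, 0.5, -0.5]
opening: 51.4
tool_pos: [530.5, 175.1, 134.2]
ft_force: [1.2, -0.6, -0.8]
opening: 51.5
t: 14.93
tool_pos: [527.5, 105.8, 133.5]
ft_force: [-0.3, -0.7, -0.4]
opening: 51.3
ball [226 268  11  12  91] [231. 274.] [357.1  48.1  33.1]
disc [ 99 194  10  16  87] [103. 202.] [530.9 346.5  24. ]
6.780355020131765 28.972631867108248 [ 0.16339122 -0.40543959 76.63698798]
```

View pics/c13.png

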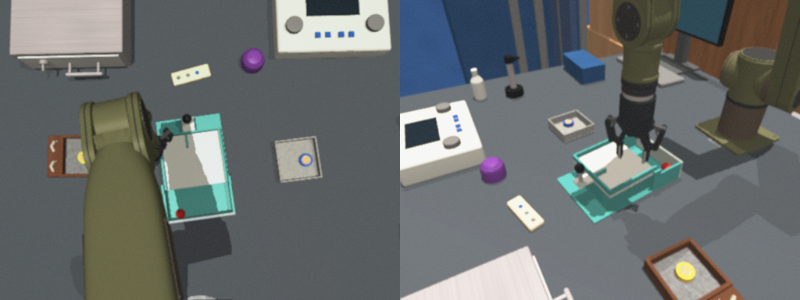

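```bash
python3 - <<'E'
from h import *
c=np.load('pics/s13.png.npy',allow_pickle=True).item();P=pts(c)
hsv=cv2.cvtColor(c['color'],cv2.COLOR_RGB2HSV);H,S,V=[hsv[...,i] for i in range(3)]
m=((H>12)&(H<35)&(S>80)).astype(np.uint8);m[:300]=0;m[370:]=0;m[:,:330]=0;m[:,400:]=0
m=cv2.morphologyEx(m,cv2.MORPH_CLOSE,np.ones((7,7)));nn,l,st,ce=cv2.connectedComponentsWithStats(m);i=1+np.argmax(st[1:,4]);q=P[l==i]
print(st[i],ce[i],np.median(q,0));q=q[q[:,2]>np.percentile(q[:,2],90)-5];A=np.c_[q[:,:2],np.ones(len(q))];print(len(q),np.linalg.lstsq(A,q[:,2],rcond=None)[0])
w=(S<40)&(V>120)&(P[...,2]>55)&(P[...,2]<100);w[:170]=0;w[280:]=0;w[:,:200]=0;w[:,360:]=0;q=P[w];A=np.c_[q[:,:2],np.ones(len(q))];print('board',len(q),np.linalg.lstsq(A,q[:,2],rcond=None)[0])
b=(((H<8)|(H>172))&(S>150)&(V>60));b[250:]=0;b[:180]=0;print('ball',np.median(P[b],0))
a=cv2.imread('pics/s13.png')[290:384,300:440];cv2.imwrite('pics/c14.png',cv2.resize(a,None,fx=4,fy=4,interpolation=2))
E
```

```text
[352 335  26  27 539] [364.48979592 347.89239332] [537.97875087 340.85506824  23.96090334]
441 [ 1.16805197e+00  7.58091419e-01 -8.59890131e+02]
board 3412 [-1.24602890e-02 -1.14550544e-02  7.13093313e+01]
ball [365.40710678  53.13160232  32.9082795 ]
```

View pics/c14.png

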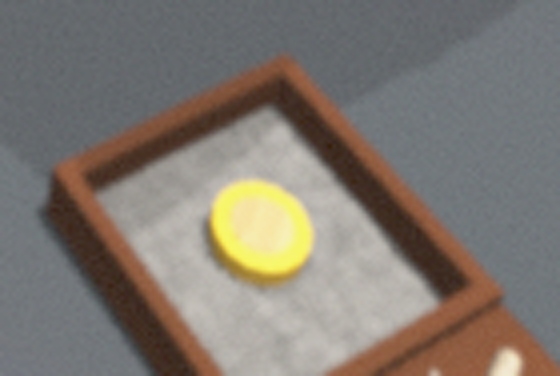

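```bash
python3 - <<'E'
from h import *
c=np.load('pics/s13.png.npy',allow_pickle=True).item();P=pts(c)
m=np.zeros((384,512),np.uint8);cv2.ellipse(m,(364,346),(7,6),0,0,360,1,-1);q=P[m>0]
A=np.c_[q[:,:2]-q[:,:2].mean(0),np.ones(len(q))];co,*_=np.linalg.lstsq(A,q[:,2],rcond=None);print(co,len(q))
# felt as reference
m2=np.zeros_like(m);cv2.ellipse(m2,(364,346),(30,22),0,0,360,1,-1);cv2.ellipse(m2,(364,348),(18,18),0,0,360,0,-1)
q=P[(m2>0)&(P[...,2]<18)];A=np.c_[q[:,:2]-q[:,:2].mean(0),np.ones(len(q))];print(np.linalg.lstsq(A,q[:,2],rcond=None)[0])
print(sense()['ft_force'],sense()['t'])
E
```

```text
[ 0.02625094  0.03272472 24.57258645] 145
[-7.98510709e-03  1.58675893e-03  1.03861507e+01]
[-0.39870023  0.21929223 -0.33511166] 15.0333
```

The counter is flat (tilt about 2°, top 14 mm above the felt), so I'm handing in.

```bash
python3 -c "
from rig import finish_job
print(finish_job())"
```

```text
the job is handed in; nothing more can be done
None
```

I lifted the board by its knob to about 0.3 rad and the red ball rolled into the trough by itself while the counter stayed put. I then lowered the board, picked up the yellow counter and laid it in the walnut case's well. I handed the job in at about 15 s; it returned no verdict.

**Last checks, from camera images:**
- **Counter:** it lies about 2 mm from the well centre. Its top is 14 mm above the felt and it is tilted about 2°, so it is flat.
- **Ball:** it is on the trough floor against the end wall. I saw no contact between the gripper and the ball at any point.
- **Board:** it is back at rest.
- **Robot:** the gripper is clear of everything, with wrist force near zero.

**What disagreed or failed:**
- **Fingertip position:** the fingertips sit about 27 mm behind the reported TCP, not 14 mm ahead as stated. My first closing on the knob therefore shut just above it, touching nothing. I corrected by the measured 41 mm and the second grasp held.
- **Flatness fit:** my first plane fit of the counter gave a meaningless slope. I put this down to edge pixels; a fit on the inner pixels gave the 2° figure.
- **Board lean:** the final board plane read 0.012 rad from the scene camera, against 0.03–0.04 rad at the start. The fit is noisy and the arm was partly in view, and the difference is within the 0.05 rad allowed.

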